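# Seat and hold the grinding jar in a push-and-twist bench mill

## Task

The small bench mill runs only while its closed steel grinding jar is pushed in and held twisted against the return spring. Slide the mill's clear guard fully open to uncover the drive socket, pick up the jar (its bar grip is in line with its two lugs), lower it upright into the socket with the lugs through the two slots, press it down against the spring and turn it clockwise (seen from above) about a quarter turn as far as it goes. The job finishes while you are still gripping the jar and holding it there at the stop, with the guard open; do not knock over or shift the amber bottle, the red-capped bottle or the porcelain dish.

Things in the scene. Friction and masses are not known exactly. Their poses are not given: they have to be found in the camera images.
- mill: bench mill, fixed: white housing 150 x 230 mm, flat aluminium deck 84 mm high; origin under its centre. x towards its back (dial and switch are on the front), y along the guard's track in the opening direction, z up. The drive socket lies at y = -55 mm; two guard rails run along y at x = +-60 mm, their tops 102 mm high.
- socket (a point): centre of the mouth of the round drive socket, at the top face of its steel collar, 89 mm above the worktop; axes as the mill's. Collar 86 mm outside, bore 55 mm, lip 8 mm thick with two slots at +x and -x, 14 mm wide, reaching 36 mm from the axis. Under the lip lies a sprung drive plate whose dogs flank the lugs; the jar's underside meets it 20 mm below this point.
- plunger (a joint): how far the drive plate is pressed down, m: 0 up (sprung) to 0.010 at its lower stop. The spring pushes up with 10 N at 0 and 18 N at 0.010; it carries the weight of an unpressed jar. The slots block the lugs (do not force the turn) until the plate is pressed more than 6 mm, when they clear the lip; 7 to 10 mm is right. Once turned, the lugs are caught under the lip.
- drive (a joint): how far the drive plate is turned clockwise (seen from above), rad: 0 at rest with its dogs in line with the slots, 1.35 at its stop. Return spring of 0.06 N m at rest to 0.16 N m at the stop: let go, it turns the jar back to the slots. The dogs have up to 0.08 rad of play about the lugs each way, so the jar itself turns up to about 1.43 rad.
- guard (a joint): how far the guard is slid open, m, along the mill's +y: 0 shut over the socket, 0.110 fully open at its stop. About 1.5 N to move; stays where it is left.
- guard_grip (a point): point in the upright black finger tab in the middle of the clear sliding guard, on the tab's centre, 120 mm above the worktop and 8 mm below the tab's top. Tab 44 mm long (mill's x) x 12 mm thick (mill's y, the sliding direction); it stands 30 mm tall on the guard plate, whose top is 98 mm above the worktop. Axes as the mill's.
- jar_grip (a point): point in the black bar grip on top of the grinding jar, on the jar's axis, 100 mm above the jar's underside and 10 mm below the bar's top. Bar 50 mm long (its x) x 14 mm thick (its y), standing 30 mm tall on a round black ribbed cap of 70 mm diameter. The jar stands upright, z up along its axis.
- jar: closed steel grinding jar, 66 mm in diameter below its cap, 110 mm high in all, about 0.6 kg; origin at the centre of its underside, axes as jar_grip. Foot 52 mm in diameter with a tapered nose (45 mm at the bottom). Two lugs in line with the bar, at +x and -x of the foot: 9 mm wide, out to 33.5 mm from the axis, 8 to 18 mm above the underside.
- amber_bottle: square amber dropper bottle, 47 x 47 x 132 mm, upright, origin at the centre of its underside; leave alone.
- red_cap_bottle: clear screw bottle with red cap, 63 mm diameter, 130 mm high, origin at the centre of its underside; leave alone.
- evaporating_dish: white porcelain dish, 82 mm diameter, 31 mm high, origin at the centre of its underside; leave alone.
There are look-alikes about, which are no part of the job. What is shaped like the jar but turquoise or yellow is not meant.

How it is judged:
On the way, in this order (a step that is already met when the one before it is completed fails the run):
1. the guard is slid open, at least 100 of its 110 mm (value of joint guard above 0.1 m), for 0.2 s.
2. the jar is in the socket with its lugs in the slots, pressed down at least 4.5 mm against the spring and not yet turned by more than 0.4 rad (value of joint plunger above 0.0045 m and value of joint drive below 0.4 rad and z of jar in the frame of socket below -0.0235 m and horizontal distance between jar and socket below 0.005 m), for 0.05 s.
At the end, for the whole second after the job is handed in: Jar upright in the socket (centred within 5 mm, pressed in at least 4.5 mm, lugs under the lip), drive turned at least 1.15 of 1.35 rad, held still there by the fingers (over 2 N) through the last second; guard open at least 100 of 110 mm; bystanders in place (value of joint drive above 1.15 rad and value of joint plunger above 0.0045 m and z of jar in the frame of socket below -0.0235 m and horizontal distance between jar and socket below 0.005 m and angle between jar's own z axis and vertical below 0.1 rad and angle between the x axis of jar_grip and the x axis of socket, either way round above 1.1 rad and contact force between the fingers and jar above 2 N and value of joint guard above 0.1 m and linear speed of jar below 0.02 m/s); the arm keeps its last pose, push and grip.
It fails at once if the amber bottle is shifted by more than 25 mm or tipped (distance of amber_bottle from where it was at the start of the episode above 0.025 m or angle between amber_bottle's own z axis and vertical above 0.4 rad).
It fails at once if the red cap bottle is shifted by more than 25 mm or tipped (distance of red_cap_bottle from where it was at the start of the episode above 0.025 m or angle between red_cap_bottle's own z axis and vertical above 0.4 rad).
It fails at once if the evaporating dish is shifted by more than 25 mm or tipped (distance of evaporating_dish from where it was at the start of the episode above 0.025 m or angle between evaporating_dish's own z axis and vertical above 0.4 rad).
It also fails if it takes over 61 s, if anything falls off the work surface, if the arm or the gripper's body presses on something with over 40 N, if the wrist force passes 120 N, or if a joint passes its speed limit or range.

## Robot

A 6-joint arm with a two-finger parallel gripper is mounted at the origin on a cart in front of the work surface, level with it; the furniture and walls round the work are solid. World frame = base frame: x ahead of the robot, y to its left, z up, the work surface at z = 0. Lengths are in m, angles in rad, forces in N, time in s.
With the tool pointing down it reaches from about 0.3 to 0.775 m from the base axis. Payload 14.6 kg.
Tool frame: the origin (TCP) lies at the centre of the arm's flange, where the gripper is bolted on; the fingertips stand 199 mm ahead of it and the grasp point (between the pads) lies 180 mm ahead of it; z points along the fingers, y is the line along which they close (so a half turn about z gives the same grasp; the last joint's range is limited). The gripper opens to 94 mm and grips with 3 to 60 N. Pads are 16 mm wide; open, the fingers measure 119 mm over their backs; the gripper's body (75 mm by 177 mm) begins 78 mm behind the grasp point.
Start: joints at [1.156, 0.3, 1.521, -0, 1.321, -0.067], TCP at [0.187, 0.517, 0.405] pointing down, gripper open.
Joint ranges: [-3.03, 3.03], [-0.79, 2.21], [0.23, 2.52], [-1.04, 4.18], [0, 3.07], [-2.55, 2.55]. Speed limits (rad/s): [2.22, 2.22, 2.57, 3.14, 3.14, 3.14].

## Interface

Orientations are given as [roll, pitch, yaw] about the fixed x, y, z axes, in that order (R = Rz(yaw) Ry(pitch) Rx(roll)).
In Python, from station import ctrl gives the robot as it stands. The module is installed in compiled form; this text tells all that it offers.
- The arm moves only by the tool servo_tool, never from a script. Its argument "motion" is a list of rows, each a list of 5 numbers: the closure, from 0 (fully open) to 1 (shut), then the shift along the world's x, y, z in cm, then the turn about the world's z in degrees. A call has 1 to 20 rows; each row is the pose to reach, as a shift and turn from the pose commanded when the call began; what a row does not reach only later rows make up. A row lasts 1/8 s, in which the tool goes at most 62.5 mm and 10.7 degrees, less where a joint would pass 70% of its speed; a pose out of reach is approached as far as the arm can. A call with a gripper value outside its range is refused whole. The fingers move at their own pace and stop on an object; "squeeze" is the grip in N (left out, the last holds). Time passes only in rows, so rows that repeat a pose let the fingers close. It gives the time, the measured TCP pose, the force, the opening and the grip force at its end, in the units of the state.
- ctrl.get_obs(): the state, without advancing time (a new reading comes with each control period).
- ctrl.camera(name): name is "side" or "top" or "wrist"; returns a dict with "image" (420x560x3 uint8, red, green, blue), "fx", "fy", "cx", "cy" (pixels), "dist" ([k1, k2, p1, p2, k3] as OpenCV has them; the pictures are not rectified), "camera_from_world" (4x4, takes a point from world to camera coordinates); the wrist camera has in their place "hand_eye" (4x4, takes a point from camera to tool coordinates, whose origin is the TCP and whose axes are the flange's). Camera axes: x right, y up, looking along -z (the intrinsics and any distortion apply to the point x, -y, -z); pixel columns grow to the right and rows downward; lengths in m; the calibration is good to about 2 mm. A picture is of the moment at which its call begins: read the wrist's pose just before it. There is no depth.
- ctrl.hand_in(): hands the job in; it is judged then, once.
The state is a dict: "time_s": time; "qpos": joint angles; "joint_vel": joint speeds; "tau": joint torques, N m; "ee_pos": TCP position; "eef_rot": TCP orientation; "force": force on the tool from outside, world axes, zero at the start; "moment": the same for the moment, N m; "grip_width": finger opening in m; "grip_force": force on a finger pad.
Only numpy, scipy, OpenCV 4.12 (cv2) and the standard library are available. Lean on these libraries where they do the work, as an engineer would, in place of code of your own. Each camera call takes 0.05 s, during which the arm holds its last target. There are 200 camera calls.

## Working session

There is one attempt and no reset: what is moved stays moved. The work goes in short steps, Python scripts to look and compute and a tool call to move; the robot and the scene stay as the last step left them, time stands still between calls to the robot, and variables do not carry over. Pictures are saved under pics/ and viewed, at most 10 in all, crops included, and the job is handed in when it is done.

Besides the shell and the picture viewer there is one more tool, called as name([rows], argument=value, ...), one row to a line, values as JSON. servo_tool: Moves the arm, as the interface text tells. Its arguments: {"type":"object","properties":{"motion":{"type":"array","items":{"type":"array","items":{"type":"number"}}},"squeeze":{"type":"number"}},"required":["motion"]}

```bash
mkdir -p pics; cat > h.py <<'E'
import numpy as np, cv2
from station import ctrl
from scipy.spatial.transform import Rotation as R
def snap(n):
    o=ctrl.get_obs(); c=ctrl.camera(n)
    if n=="wrist":
        T=np.eye(4);T[:3,:3]=R.from_euler('xyz',o['eef_rot']).as_matrix();T[:3,3]=o['ee_pos']
        M=T@np.array(c['hand_eye'])
    else: M=np.linalg.inv(np.array(c['camera_from_world']))
    c['M']=M; return c
def ray(c,uv):
    K=np.array([[c['fx'],0,c['cx']],[0,c['fy'],c['cy']],[0,0,1]])
    p=cv2.undistortPoints(np.array(uv,float).reshape(-1,1,2),K,np.array(c['dist'])).reshape(-1,2)
    d=np.c_[p[:,0],-p[:,1],-np.ones(len(p))]@c['M'][:3,:3].T
    return c['M'][:3,3],d
def onz(c,uv,z):
    o,d=ray(c,uv); return o+d*((z-o[2])/d[:,2:])
def save(c,f): cv2.imwrite(f,cv2.cvtColor(c['image'],cv2.COLOR_RGB2BGR))
E
python3 - <<'E'
from h import *
import pickle
cs={n:snap(n) for n in('top','side')}
pickle.dump(cs,open('c0.pkl','wb'))
im=np.hstack([cs[n]['image'] for n in cs])
for n in cs: save(cs[n],f'pics/{n}0.png'); print(n,cs[n]['M'][:3,3].round(3),cs[n]['fx'])
o=ctrl.get_obs();print(o)
E
```

```text
top [ 0.326 -0.029  1.371] 439.10426329919744
side [ 0.487 -1.387  0.745] 479.4776480132109
{'time_s': 0.1, 'qpos': array([ 1.15637070e+00,  3.00424748e-01,  1.52151617e+00, -3.00666613e-05,
        1.32068051e+00, -6.66294818e-02]), 'joint_vel': array([-0.00034623, -0.00144181, -0.0004227 ,  0.00067713,  0.00149003,
       -0.00022195]), 'tau': array([ 5.08359644e-04, -5.32641578e+01, -3.53280866e+01,  7.08890310e-02,
        2.34923355e-02, -1.11461284e-04]), 'ee_pos': array([0.18746437, 0.51703872, 0.4041391 ]), 'eef_rot': array([-3.14056422e+00, -3.94370695e-05,  2.79380395e+00]), 'force': array([0.1931972 , 0.50972633, 0.40365453]), 'moment': array([ 0.022261  , -0.01101403,  0.00461426]), 'grip_force': 0.0, 'grip_width': 0.09414431337510548}
```

View pics/top0.png

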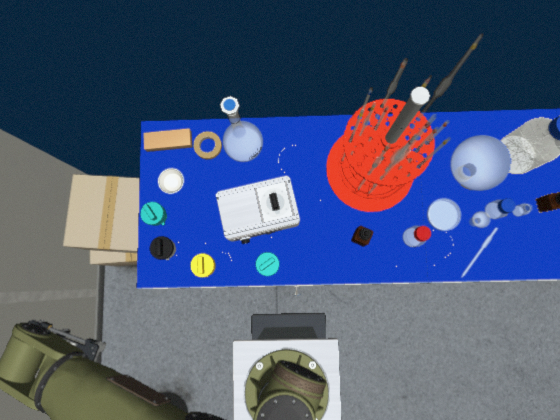

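View pics/side0.png

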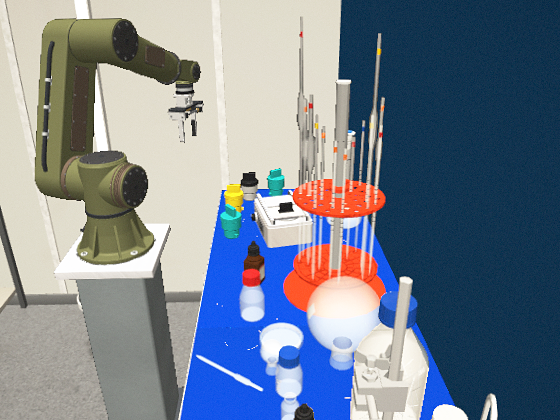

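```bash
python3 - <<'E'
from h import *
import pickle
c=pickle.load(open('c0.pkl','rb'))['top'];im=c['image'];hsv=cv2.cvtColor(im,cv2.COLOR_RGB2HSV)
def bl(mask,box,nm,z,mina=20):
    x0,y0,x1,y1=box;m=np.zeros_like(mask);m[y0:y1,x0:x1]=mask[y0:y1,x0:x1]
    n,l,s,ce=cv2.connectedComponentsWithStats(m)
    for i in range(1,n):
        if s[i,4]<mina: continue
        ys,xs=np.nonzero(l==i);pts=np.c_[xs,ys].astype(np.float32)
        w=onz(c,pts,z)[:,:2];r=cv2.minAreaRect(w.astype(np.float32))
        print(nm,s[i],ce[i].round(1),'mean',w.mean(0).round(4),'rect',np.round(r[0],4),np.round(r[1],4),round(r[2],1))
dark=((hsv[...,2]<90)&(hsv[...,1]<150)).astype(np.uint8)
bl(dark,(262,185,290,220),'tab',.128)
bl((hsv[...,2]<70).astype(np.uint8),(140,230,185,265),'jar',.085)
bl((hsv[...,2]<25).astype(np.uint8),(140,230,185,265),'bar?',.11)
bl((hsv[...,1]<60).astype(np.uint8)&(hsv[...,2]>110),(205,165,310,250),'mill',.09,300)
bl(((hsv[...,0]>75)&(hsv[...,0]<95)&(hsv[...,1]>120)).astype(np.uint8),(130,190,300,285),'turq',.08)
bl(((hsv[...,0]>20)&(hsv[...,0]<35)&(hsv[...,1]>120)).astype(np.uint8),(180,240,230,285),'yel',.08)
z=np.hstack([cv2.resize(im[225:270,140:185],(400,400),interpolation=2),cv2.resize(im[170:250,210:305],(400,400),interpolation=2)])
cv2.imwrite('pics/z1.png',z[...,::-1])
E
```

```text
tab [270 193   9  17 100] [273.9 201.2] mean [0.5518 0.0201] rect [0.552  0.0201] [0.0476 0.0175] 12.8
jar [150 237  24  22 416] [161.7 247.6] mean [0.4295 0.3563] rect [0.4297 0.3567] [0.0688 0.0621] 88.7
bar? [160 239   3  17  31] [161.3 247.2] mean [0.4285 0.3499] rect [0.4292 0.3509] [0.0465 0.0059] 1.1
mill [ 216  176   84   65 3738] [257.  208.4] mean [0.5385 0.0723] rect [0.5373 0.0705] [0.1579 0.2257] 11.9
turq [141 202  25  23 458] [152.9 213.5] mean [0.5328 0.3864] rect [0.5345 0.3861] [0.074  0.0669] 88.6
turq [256 253  23  23 419] [267.  263.8] mean [0.3751 0.0459] rect [0.3745 0.0459] [0.0646 0.064 ] 88.8
yel [191 254  24  23 438] [202.3 265.1] mean [0.3756 0.2363] rect [0.3758 0.2358] [0.0685 0.0643] 88.8
```

View pics/z1.png

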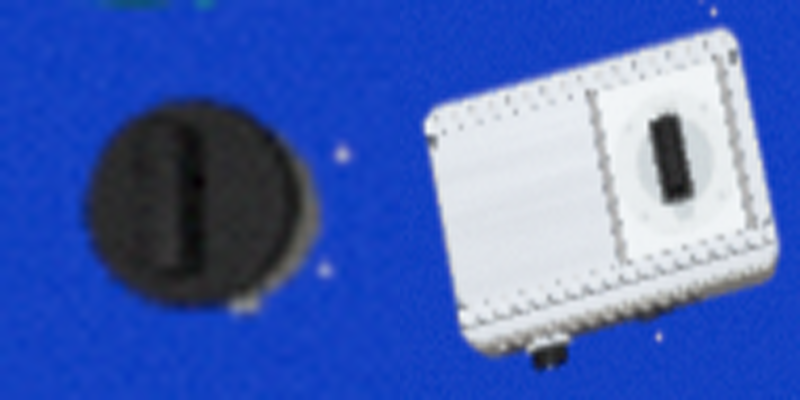

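servo_tool([
  [0.2,3.7,-5,0,3],
  [0.2,7.3,-10,0,6],
  [0.2,11,-15,0,9],
  [0.2,14.6,-20,0,13],
  [0.2,18.2,-25,0,16],
  [0.2,22,-30,0,19],
  [0.2,25.5,-35,0,22],
  [0.2,29,-40,0,26],
  [0.2,33,-45,0,29],
  [0.2,36.5,-49.7,0,32],
  [0.2,36.5,-49.7,0,32],
  [0.2,36.5,-49.7,0,32],
  [0.2,36.5,-49.7,0,32],
])

```text
time_s: 1.72
ee_pos: [0.552, 0.0211, 0.4048]
eef_rot: [3.142, 0.0, -2.93]
force: [0.2, 0.8, -0.0]
grip_width: 0.075
grip_force: 0.0
```

```bash
python3 - <<'E'
from h import *
import pickle
c=snap('wrist');save(c,'pics/w1.png');pickle.dump(c,open('w1.pkl','wb'))
o=ctrl.get_obs();print(o['ee_pos'],o['eef_rot'],o['qpos'],o['time_s'])
print(c['M'].round(3))
E
```

```text
[0.55197465 0.02109704 0.40490575] [-3.14157065e+00  2.57386434e-04 -2.92960470e+00] [-2.81103186e-02  3.04970986e-01  1.51380239e+00  4.10932769e-05
  1.32256404e+00 -1.81090469e+00] 1.775
[[-0.21  -0.951 -0.228  0.487]
 [ 0.978 -0.204 -0.048  0.006]
 [-0.001 -0.233  0.972  0.384]
 [ 0.     0.     0.     1.   ]]
```

View pics/w1.png

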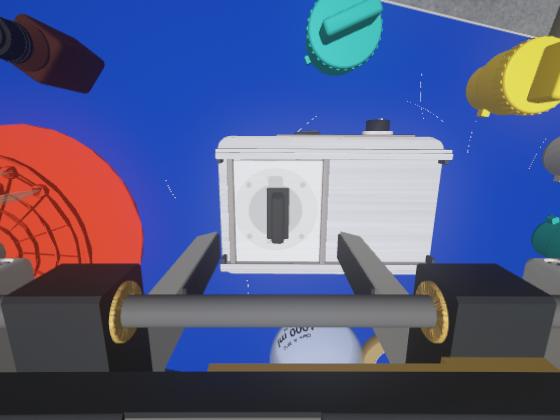

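```bash
python3 - <<'E'
from h import *
import pickle
c=pickle.load(open('w1.pkl','rb'));im=c['image'];g=cv2.cvtColor(im,cv2.COLOR_RGB2GRAY)
m=(g<110)[180:250,255:300]
for r in range(0,70,5):
    x=np.nonzero(m[r])[0]
    print(r+180,(x.min()+255,x.max()+255) if len(x) else None, g[r+180,255:300:4])
# yaw from long mill edge: rear rail line / front edge rows
E=cv2.Canny(g,60,150);L=cv2.HoughLinesP(E,1,np.pi/720,60,minLineLength=90,maxLineGap=10)
for l in L[:,0]:
    if 215<l[0]<455 and 130<l[1]<280:
        w=onz(c,[l[:2],l[2:]],.1);d=w[1]-w[0];print(l,np.degrees(np.arctan2(d[1],d[0])).round(1))
z=cv2.resize(im[130:280,210:360],(600,600),interpolation=2);cv2.imwrite('pics/z2.png',z[...,::-1])
E
```

```text
180 None [221 221 221 215 202 202 202 220 221 221 221 221]
185 None [221 221 221 213 203 203 203 213 221 221 221 219]
190 (np.int64(267), np.int64(288)) [221 204 203  84  90  89  90  89  89 205 221 221]
195 (np.int64(267), np.int64(288)) [202 202 202  83  86  74  74  76  88 203 202 222]
200 (np.int64(267), np.int64(288)) [202 202 202  84  80  86  85  79  87 203 203 206]
205 (np.int64(267), np.int64(287)) [202 202 202  84  80  88  87  78  87 203 203 203]
210 (np.int64(267), np.int64(287)) [202 202 202  83  80  87  85  78  86 203 202 203]
215 (np.int64(267), np.int64(287)) [202 202 202  82  80  86  86  78  86 203 203 203]
220 (np.int64(267), np.int64(287)) [202 202 202  82  79  87  85  78  85 202 202 208]
225 (np.int64(267), np.int64(287)) [202 202 201  82  78  85  84  78  84 202 206 221]
230 (np.int64(267), np.int64(287)) [221 209 202  81  78  85  84  78  83 209 221 221]
235 (np.int64(267), np.int64(287)) [221 221 221  80  78  85  83  78  83 221 221 207]
240 (np.int64(272), np.int64(282)) [222 221 221 218 129  83  82 128 221 221 221 221]
245 None [227 221 221 221 221 221 221 221 221 221 225 230]
[217 264 340 264] 102.1
[218 147 443 148] 101.8
[312 150 452 150] 102.1
[385 262 496 263] 101.7
[218 261 338 261] 102.1
[230 273 344 273] 102.1
[278 134 391 136] 101.1
[429 254 441 163] -168.1
[325 260 329 162] -167.9
```

View pics/z2.png

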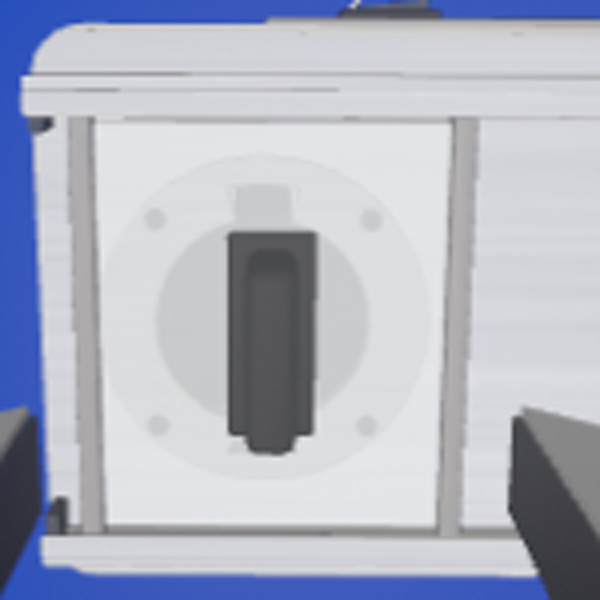

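```bash
python3 - <<'E'
from h import *
import pickle
c=pickle.load(open('w1.pkl','rb'))
print('collar',onz(c,[[276.9,209.1]],.089)); print('ext',onz(c,[[236,209],[317.5,209],[277,168],[277,250]],.089))
print('tab ends',onz(c,[[277.3,191.5],[277.3,243]],.128), onz(c,[[277.3,188]],.1))
E
```

```text
collar [[0.55663159 0.01961475 0.089     ]]
ext [[ 0.56532296 -0.0213174   0.089     ]
 [ 0.54780044  0.06019507  0.089     ]
 [ 0.51566878  0.01096298  0.089     ]
 [ 0.6001526   0.02902294  0.089     ]]
tab ends [[0.53179264 0.01486842 0.128     ]
 [0.57842176 0.02484782 0.128     ]] [[0.53337816 0.01509933 0.1       ]]
```

servo_tool([
  [0.2,0.3,-0.1,-4,0],
  [0.2,0.3,-0.1,-7,0],
  [0.2,0.3,-0.1,-9,0],
  [0.2,0.3,-0.1,-10.2,0],
  [0.2,0.3,-0.1,-10.2,0],
  [0.95,0.3,-0.1,-10.2,0],
  [0.95,0.3,-0.1,-10.2,0],
  [0.95,0.3,-0.1,-10.2,0],
  [0.95,0.3,-0.1,-10.2,0],
  [0.95,0.3,-0.1,-10.2,0],
  [0.95,0.3,-0.1,-10.2,0],
], squeeze=15)

```text
time_s: 3.15
ee_pos: [0.5555, 0.019, 0.3027]
eef_rot: [-3.142, 0.0, -2.931]
force: [0.7, -0.1, -0.3]
grip_width: 0.019
grip_force: 0.0
```

servo_tool([
  [0.95,0,0,0,0],
  [0.95,0,0,0,0],
  [0.95,0,0,0,0],
  [0.95,-0.2,1,0,0],
  [0.95,-0.4,2,0,0],
  [0.95,-0.7,3.3,0,0],
  [0.95,-1,4.6,0,0],
  [0.95,-1.2,5.9,0,0],
  [0.95,-1.5,7.2,0,0],
  [0.95,-1.8,8.4,0,0],
  [0.95,-2.0,9.6,0,0],
  [0.95,-2.2,10.4,0,0],
  [0.95,-2.3,10.8,0,0],
  [0.95,-2.3,10.9,0,0],
  [0.95,-2.3,10.9,0,0],
])

```text
time_s: 5.03
ee_pos: [0.5327, 0.127, 0.3026]
eef_rot: [-3.139, -0.0, -2.932]
force: [2.4, -11.9, -0.7]
grip_width: 0.0119
grip_force: 15.0
```

servo_tool([
  [0.4,0,0,0,0],
  [0.4,0,0,0,0],
  [0.4,0,0,0,0],
  [0.4,0,0,0,0],
  [0.4,0,0,4,0],
  [0.4,0,0,8,0],
  [0.4,-1,2,11,-2],
  [0.4,-3,6,12,-4],
  [0.4,-5,10,12,-7],
  [0.4,-7,15,12,-10],
  [0.4,-9,19,12,-12],
  [0.4,-10.3,22.3,12,-12],
  [0.4,-10.3,22.3,12,-12],
  [0.4,-10.3,22.3,12,-12],
])

```text
time_s: 6.78
ee_pos: [0.4296, 0.3507, 0.4226]
eef_rot: [-3.141, -0.0, -3.14]
force: [-0.1, 0.1, -0.2]
grip_width: 0.0565
grip_force: 0.0
```

```bash
python3 - <<'E'
from h import *
import pickle
c=snap('wrist');save(c,'pics/w2.png');pickle.dump(c,open('w2.pkl','wb'))
o=ctrl.get_obs();print(o['ee_pos'],o['eef_rot'],o['qpos'],o['time_s'])
E
```

```text
[0.42981185 0.35039291 0.42263265] [-3.14145497e+00  9.08778231e-06 -3.14095185e+00] [ 6.17921529e-01  2.96743345e-01  1.48289954e+00 -1.20139824e-04
  1.36202205e+00 -9.53490699e-01] 6.825
```

View pics/w2.png

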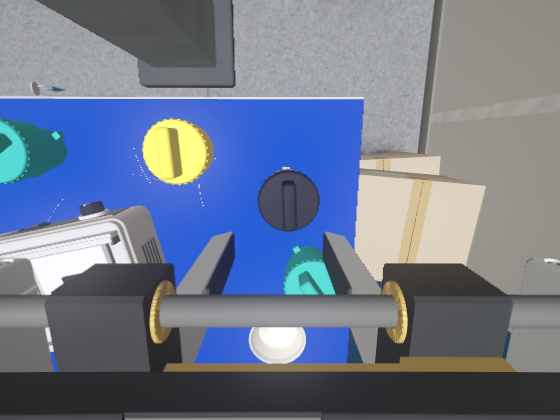

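```bash
python3 - <<'E'
from h import *
import pickle
c=pickle.load(open('w2.pkl','rb'));im=c['image'];g=cv2.cvtColor(im,cv2.COLOR_RGB2GRAY);hsv=cv2.cvtColor(im,cv2.COLOR_RGB2HSV)
m=((g<75)&(hsv[...,1]<140)).astype(np.uint8);k=np.zeros_like(m);k[160:240,250:328]=m[160:240,250:328]
cn=max(cv2.findContours(k,0,1)[0],key=cv2.contourArea)
(x,y),r=cv2.minEnclosingCircle(cn);print(x,y,r,onz(c,[[x,y]],.079),cv2.boundingRect(cn))
for r in range(172,234,5): print(r,g[r,272:308])
z=cv2.resize(im[160:240,250:330],(640,640)[:2],interpolation=2);z=cv2.resize(z,(600,600));z=cv2.convertScaleAbs(z,alpha=2.2);cv2.imwrite('pics/z3.png',z[...,::-1])
E
```

```text
287.90655517578125 200.1261749267578 30.907791137695312 [[0.43051671 0.36031879 0.079     ]] (258, 170, 61, 61)
172 [93 88 81 92 74 66 57 52 56 54 53 55 57 58 59 60 60 61 60 58 58 57 55 52
 49 50 52 54 66 70 92 93 93 93 93 93]
177 [64 73 80 82 83 83 83 82 82 81 81 81 81 81 80 81 80 80 80 80 80 80 80 80
 80 79 79 78 79 78 78 74 65 58 54 52]
182 [83 82 82 81 82 81 82 81 81 75 51 42 42 41 41 42 41 41 43 42 40 45 64 79
 79 79 78 78 77 78 78 78 77 78 77 77]
187 [81 81 81 80 81 80 80 80 81 74 55 65 77 84 82 81 80 79 78 77 74 70 59 55
 69 77 78 77 78 77 76 76 77 77 77 76]
192 [80 80 80 80 80 80 79 79 79 74 60 63 75 83 82 81 79 78 77 76 74 71 60 56
 69 76 76 76 76 77 76 76 76 76 75 76]
197 [79 79 79 79 78 78 79 78 79 74 57 60 73 81 81 79 78 76 75 74 73 69 60 53
 61 76 76 76 76 76 75 75 75 76 75 75]
202 [77 78 78 77 77 78 77 77 77 74 62 57 71 79 80 78 76 76 74 73 72 71 62 56
 62 75 75 76 75 75 75 75 75 75 75 75]
207 [77 76 77 76 76 76 76 76 76 76 70 54 68 76 79 77 75 74 73 73 71 69 61 55
 58 75 74 75 74 74 75 75 75 75 75 74]
212 [76 76 76 76 76 76 75 75 74 75 70 55 65 74 78 76 74 73 73 71 70 69 62 53
 55 74 75 75 74 75 74 74 74 74 74 74]
217 [75 74 76 75 75 74 75 75 75 74 69 53 63 72 76 74 73 73 71 71 70 68 63 55
 58 74 73 74 74 73 74 74 74 74 74 74]
222 [74 75 75 74 75 74 74 74 74 74 70 58 62 70 75 74 72 72 71 71 69 67 64 57
 55 67 73 74 73 74 73 74 74 74 73 72]
227 [82 74 60 62 69 74 76 75 73 74 71 61 59 67 73 74 72 71 70 70 68 67 65 59
 57 66 74 74 70 63 64 78 92 93 94 95]
232 [93 93 93 92 92 92 93 93 92 92 93 92 93 93 91 91 91 91 91 91 92 92 93 94
 94 93 93 94 94 94 94 94 94 94 94 95]
```

View pics/z3.png

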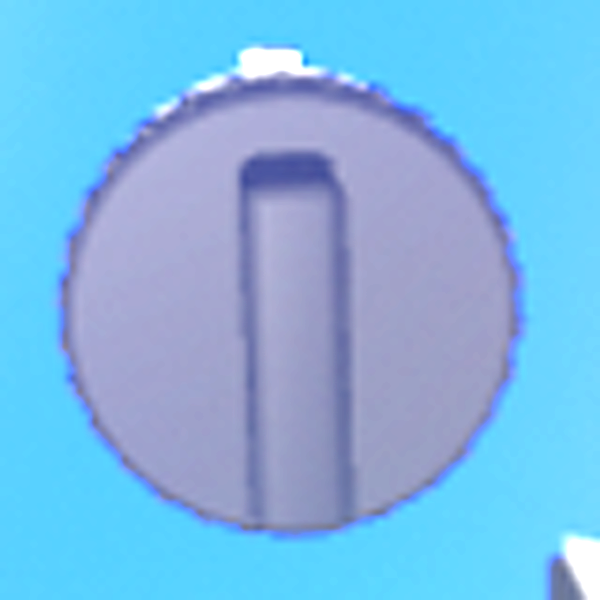

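```bash
python3 - <<'E'
from h import *
import pickle
c=pickle.load(open('w2.pkl','rb'))
w=onz(c,[[288.7,187],[290.2,227]],.11);d=w[1]-w[0];print(w,np.degrees(np.arctan2(d[1],d[0])))
print(onz(c,[[288,200.5]],.08))
E
```

```text
[[0.41067479 0.35998518 0.11      ]
 [0.45219014 0.36191393 0.11      ]] 2.6599741710096354
[[0.43072976 0.36039362 0.08      ]]
```

servo_tool([
  [0.4,0.1,1.0,-3,2.7],
  [0.4,0.1,1.0,-7,2.7],
  [0.4,0.1,1.0,-11,2.7],
  [0.4,0.1,1.0,-13,2.7],
  [0.4,0.1,1.0,-13.7,2.7],
  [0.4,0.1,1.0,-13.7,2.7],
  [0.95,0.1,1.0,-13.7,2.7],
  [0.95,0.1,1.0,-13.7,2.7],
  [0.95,0.1,1.0,-13.7,2.7],
  [0.95,0.1,1.0,-13.7,2.7],
  [0.95,0.1,1.0,-13.7,2.7],
  [0.95,0.1,1.0,-13.7,2.7],
  [0.95,0.1,1.0,-13.7,2.7],
  [0.95,0.1,1.0,-13.7,2.7],
], squeeze=50)

```text
time_s: 8.57
ee_pos: [0.4304, 0.3611, 0.2857]
eef_rot: [3.142, -0.0, -3.093]
force: [-0.5, 1.2, 0.8]
grip_width: 0.0138
grip_force: 50.0
```

servo_tool([
  [0.95,0,0,3,0],
  [0.95,0,0,7,0],
  [0.95,0,0,11,0],
  [0.95,0,0,14,0],
  [0.95,0,0,16,0],
  [0.95,2,-4,16,2],
  [0.95,4,-8,16,4],
  [0.95,6,-12,16,6],
  [0.95,8,-16,16,8],
  [0.95,9.5,-20,16,9.4],
  [0.95,10.2,-22.4,16,9.4],
  [0.95,10.2,-22.4,16,9.4],
  [0.95,10.2,-22.4,16,9.4],
  [0.95,10.2,-22.4,16,9.4],
])

```text
time_s: 10.32
ee_pos: [0.5322, 0.1378, 0.4454]
eef_rot: [3.141, -0.001, -2.928]
force: [0.5, -0.7, -5.5]
grip_width: 0.0137
grip_force: 50.0
```

```bash
python3 - <<'E'
from h import *
import pickle
c=snap('wrist');save(c,'pics/w3.png');pickle.dump(c,open('w3.pkl','wb'))
o=ctrl.get_obs();print(o['ee_pos'],o['eef_rot'],o['qpos'],o['time_s'],o['force'])
E
```

```text
[0.53225869 0.13776624 0.44552214] [ 3.14155189e+00 -2.77236081e-04 -2.92808617e+00] [ 1.86651471e-01  2.71244982e-01  1.46244903e+00  3.37486534e-05
  1.40817687e+00 -1.59765680e+00] 10.375 [ 0.32921193 -0.40863614 -5.18586717]
```

View pics/w3.png

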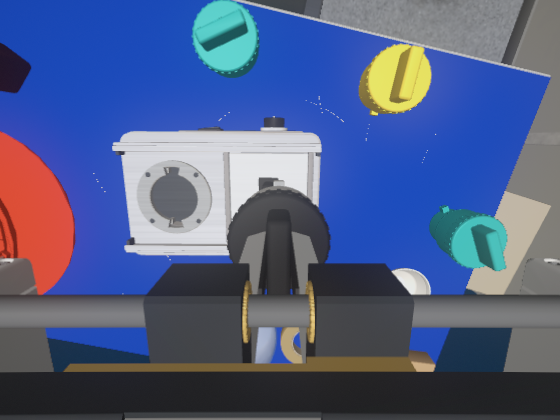

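```bash
python3 - <<'E'
from h import *
import pickle
c=pickle.load(open('w3.pkl','rb'));im=c['image'];g=cv2.cvtColor(im,cv2.COLOR_RGB2GRAY);hsv=cv2.cvtColor(im,cv2.COLOR_RGB2HSV)
sub=g[150:245,128:222]
print(g[197,128:222:2]);print(g[150:245:2,174])
for lo in(120,190):
    m=(sub<lo).astype(np.uint8);n,l,s,ce=cv2.connectedComponentsWithStats(m)
    for i in range(1,n):
        if s[i,4]>300:
            cn=max(cv2.findContours((l==i).astype(np.uint8),0,1)[0],key=cv2.contourArea);cn=cn+np.array([128,150])
            w=onz(c,cn[:,0].astype(float),.089)
            ct,r=cv2.minEnclosingCircle(w[:,:2].astype(np.float32)); print('sock',lo,s[i],np.round(ct,4),round(r,4), 'ell',[np.round(v,1) for v in cv2.fitEllipse(cn)])
m=(g<75)&(hsv[...,1]<140)
# cap arc: left/right/top boundary, visible rows 180..245
pts=[]
for r in range(192,245,3):
    x=np.nonzero(m[r,222:340])[0]
    if len(x): pts+=[[222+x.min(),r],[222+x.max(),r]]
w=onz(c,pts,.1598+.075)[:,:2]
A=np.c_[2*w,np.ones(len(w))];s=np.linalg.lstsq(A,(w**2).sum(1),rcond=None)[0];print('cap',s[:2],np.sqrt(s[2]+s[0]**2+s[1]**2),(np.hypot(*(w-s[:2]).T)*1e3).round(1))
E
```

```text
[213 213 213 213 205 186 186 186 187 186 185 135  97 103 104 104 103 103
 103 103 103 104 104 104 104 104 104 104 105 105 106 105 105 106 106 191
 191 192 192 193 193 174 201 216 216 216 216]
[217 214 214 218 216 186 189 187 176 104 102 104 104 103 102 103 102 103
 101 102 101 104 103 103 103  99 103 101 101 102 103 100  99 100 100  97
 119 137 123 186 187 187 217 219 214 216 216 147]
sock 120 [  23   17   46   60 1756] [0.5582 0.0169] 0.0353 ell [array([173.3, 196. ]), array([43.3, 52.3]), np.float64(167.1)]
sock 190 [  10   10   74   73 3647] [0.5579 0.0201] 0.0432 ell [array([176.1, 196.3]), array([68.1, 72.9]), np.float64(127.7)]
cap [0.53270424 0.13699218] 0.03384225472285267 [34.1 34.3 34.3 34.3 33.8 34.5 33.2 34.  33.2 33.3 34.1 34.2 33.4 34.
 32.7 33.4 33.3 34.  33.6 33.7 34.  33.5 34.  33.5 34.1 34.2 33.7 33.2
 34.1 33.6 34.7 34.8 34.  33.5 34.2 33.6]
```

servo_tool([
  [0.95,0.6,-3,0,0],
  [0.95,1.3,-6,0,0],
  [0.95,2,-9,0,0],
  [0.95,2.4,-11,0,0],
  [0.95,2.5,-11.7,0,0],
  [0.95,2.5,-11.7,0,0],
  [0.95,2.5,-11.7,-3,0],
  [0.95,2.5,-11.7,-5,0],
  [0.95,2.5,-11.7,-6,0],
  [0.95,2.5,-11.7,-6,0],
  [0.95,2.5,-11.7,-6.6,0],
  [0.95,2.5,-11.7,-7.2,0],
  [0.95,2.5,-11.7,-7.6,0],
  [0.95,2.5,-11.7,-7.6,0],
])

```text
time_s: 12.12
ee_pos: [0.5574, 0.02, 0.3694]
eef_rot: [3.141, -0.001, -2.929]
force: [0.7, 0.2, -5.8]
grip_width: 0.0139
grip_force: 50.0
```

servo_tool([
  [0.95,0,0,-0.2,0],
  [0.95,0,0,-0.4,0],
  [0.95,0,0,-0.6,0],
  [0.95,0,0,-0.6,0],
])

```text
time_s: 12.62
ee_pos: [0.5574, 0.0201, 0.3635]
eef_rot: [3.142, -0.0, -2.929]
force: [-1.4, 0.2, -6.4]
grip_width: 0.0139
grip_force: 50.0
```

servo_tool([
  [0.95,0,0,-0.2,0],
  [0.95,0,0,-0.4,0],
  [0.95,0,0,-0.6,0],
  [0.95,0,0,-0.8,0],
  [0.95,0,0,-0.9,0],
  [0.95,0,0,-0.9,0],
])

```text
time_s: 13.38
ee_pos: [0.5575, 0.0201, 0.3547]
eef_rot: [-3.142, 0.0, -2.929]
force: [0.7, 0.5, -5.8]
grip_width: 0.0136
grip_force: 50.0
```

Seated on the plate depth; now press ~8.5 mm.

servo_tool([
  [0.95,0,0,-0.2,0],
  [0.95,0,0,-0.4,0],
  [0.95,0,0,-0.6,0],
  [0.95,0,0,-0.8,0],
  [0.95,0,0,-0.9,0],
  [0.95,0,0,-0.9,0],
  [0.95,0,0,-0.9,0],
])

```text
time_s: 14.25
ee_pos: [0.5575, 0.0201, 0.3468]
eef_rot: [-3.141, 0.002, -2.929]
force: [-3.9, 0.4, 8.5]
grip_width: 0.0134
grip_force: 50.0
```

servo_tool([
  [0.95,0,0,-0.1,0],
  [0.95,0,0,-0.2,0],
  [0.95,0,0,-0.2,0],
  [0.95,0,0,-0.2,0],
])

```text
time_s: 14.75
ee_pos: [0.5575, 0.02, 0.3451]
eef_rot: [-3.141, 0.002, -2.929]
force: [-5.1, -0.2, 11.7]
grip_width: 0.0136
grip_force: 50.0
```

servo_tool([
  [0.95,-0.1,0,0,0],
  [0.95,-0.1,0,0,0],
  [0.95,-0.1,0,0,-4],
  [0.95,-0.1,0,0,-8],
  [0.95,-0.1,0,0,-12],
  [0.95,-0.1,0,0,-16],
  [0.95,-0.1,0,0,-16],
])

```text
time_s: 15.62
ee_pos: [0.5568, 0.0202, 0.3454]
eef_rot: [3.141, 0.004, 3.074]
force: [-0.4, 1.0, 10.7]
grip_width: 0.0136
grip_force: 50.0
```

```bash
python3 -c "
from h import *
o=ctrl.get_obs();print(o['moment'],o['force'],o['ee_pos'],o['eef_rot'],o['qpos'])"
```

```text
[0.34801789 0.19427298 0.09889714] [-0.44293977  1.04633902 10.67706989] [0.55678318 0.02016314 0.3454013 ] [3.14118766 0.0039567  3.07390692] [-2.95738389e-02  3.69550143e-01  1.57117512e+00  2.72786395e-04
  1.19689815e+00 -1.53278436e+00]
```

servo_tool([
  [0.95,0,0,0,-6],
  [0.95,0,0,0,-12],
  [0.95,0,0,0,-18],
  [0.95,0,0,0,-24],
  [0.95,0,0,0,-30],
  [0.95,0,0,0,-36],
  [0.95,0,0,0,-42],
  [0.95,0,0,0,-48],
  [0.95,0,0,0,-54],
  [0.95,0,0,0,-58],
  [0.95,0,0,0,-62],
  [0.95,0,0,0,-62],
  [0.95,0,0,0,-62],
])

```text
time_s: 17.25
ee_pos: [0.557, 0.0201, 0.3456]
eef_rot: [3.137, 0.002, 1.993]
force: [1.7, 1.1, 10.5]
grip_width: 0.0135
grip_force: 50.0
```

```bash
python3 -c "
from h import *
o=ctrl.get_obs();print(o['moment'],o['force'],o['ee_pos'],o['eef_rot'],o['qpos'])"
```

```text
[ 0.09819692 -0.42303978  0.12985498] [ 1.70779628  1.05610959 10.53383713] [0.55697762 0.0201386  0.34563415] [3.13676472e+00 2.17687538e-03 1.99289208e+00] [-2.95940964e-02  3.69516927e-01  1.57064355e+00  1.59876013e-04
  1.19613826e+00 -4.51753217e-01]
```

servo_tool([
  [0.95,0,0,0,-2],
  [0.95,0,0,0,-4],
  [0.95,0,0,0,-5],
  [0.95,0,0,0,-5],
  [0.95,0,0,0,-5],
])

```text
time_s: 17.88
ee_pos: [0.5569, 0.0201, 0.3455]
eef_rot: [3.137, 0.002, 1.906]
force: [1.3, -0.1, 10.8]
grip_width: 0.0139
grip_force: 50.0
```

```bash
python3 - <<'E'
from h import *
o=ctrl.get_obs();print(o['moment'],o['force'],o['ee_pos'],o['eef_rot'],o['grip_force'])
c=snap('wrist');s=snap('side');save(c,'pics/w4.png')
E
```

```text
[ 0.01340802 -0.2556257   0.1799137 ] [ 1.27468752 -0.05469918 10.79770919] [0.55691626 0.02010382 0.34554161] [3.13705702e+00 1.79314185e-03 1.90581398e+00] 50.041362047195435
```

View pics/w4.png

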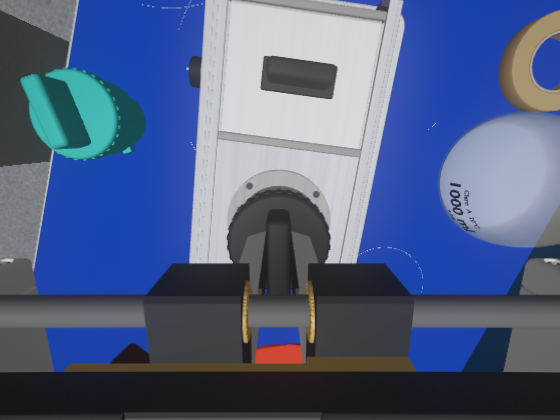

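The picture shows the jar (280,235) seated in the collar with its bar still in line with the fingers, and the guard open with its tab at (300,76). The twist moment of 0.18 N m puts it at the stop.

```bash
python3 -c "
from station import ctrl
print(ctrl.hand_in())"
```

```text
the job is handed in; nothing more can be done
None
```

I handed the job in at about 18 s: the guard was slid open, and the jar was in the socket, pressed down about 9 mm and turned clockwise to its stop, with the gripper still holding it there; hand-in returned no verdict.

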